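Refit the knob of a fryer's gas valve and hold it in

TASK

Get the fryer's gas control box ready to light: press its hinged metal cover down until the catch snaps and holds it shut by itself, then pick up the loose black knob, turn it so that the flat in its bore matches the flat on the valve shaft that sticks up through the cover, and push it fully onto the shaft. Do not let go: keep the knob gripped and pressed in all the way against the shaft's spring, as for lighting a pilot flame, and finish while still holding it pressed; leave the jar, the wrench and the carton where they are.

Things in the scene. Friction and masses are not known exactly. Their poses are not given: they have to be found in the camera images.
- box: Grey open-topped metal box, 170 (x) x 160 (y) x 50 mm high, fixed; walls 4 mm. Origin: centre of its underside, z up. The cover's hinge line runs along the box's x, 80 mm to +y of the centre and 50 mm up (a steel rod of 16 mm diameter marks that edge); the spring catch is inside the opposite (-y) wall.
- cover (a joint): Angle of the aluminium cover (170 x 156 x 4 mm, 38 mm hole in its middle), rad: 0 is shut on the box, at a hard stop; grows as the free edge rises, starts at 0.45 to 0.8. Its hinge is stiff and sprung: the free edge takes under 3 N down to about 0.06, then up to 12 N to snap past the catch, which then holds it below 0.02. Let go before that, it stays up or rises.
- cover_press (a point): Point on the cover's top face, amid three dark ribs (50 mm long, 19 mm across all), where it is pressed: 137 mm from the hinge line, 21 mm in from the free edge, midway along it; moves with the cover, z normal to it. Shut, it lies 57 mm to -y of the box's centre, 54 mm above the bench.
- shaft_tip (a point): Centre of the top end of the upright steel D-shaft inside the box, within 5 mm of the box's centre. Unpressed it is 82 mm above the bench, 28 mm above the shut cover. Diameter 16 mm, with one flat along it, 2.5 mm from the axis, facing this point's +x; tip chamfered 1.5 mm on the round side. z up. The shaft does not turn.
- shaft (a joint): How far the shaft is pushed down into the valve, m: 0 out (sprung), 0.007 fully in at a hard stop. The push needed rises from 4 N at the start to 11 N fully in. Pushed in, it springs back when let go.
- knob: Loose black plastic knob, 60 to 130 g, upright on the bench, bore down. Hub 46 mm across, 20 mm high; on it a bar grip 12 mm wide (y), 42 mm long (x, centred), 24 mm high (44 mm in all). At +x the bar tapers to a pointer reaching 34 mm from the axis, beyond the hub. Origin: centre of the underside, on the axis; z up, x along the pointer.
- knob_bore (a point): Inner end of the knob's bore, on its axis 16 mm above the underside; axes as the knob's. The bore is D-shaped, 16 mm deep, 18 mm across, its flat 3.5 mm from the axis on the pointer's (+x) side; mouth chamfered 1 mm on the round side. 1 mm clear of the shaft all round; goes on freely within 8 degrees of turn, jams beyond about 20. Fully on, this point meets the shaft tip.
- jar: Bystander: closed glass jar, 68 mm across and 110 mm high, loose. Origin: centre of its underside.
- wrench: Bystander: steel wrench about 180 mm long lying on the bench, loose. Origin: underside, on its length.
- carton: Bystander: small cardboard carton, 100 x 80 x 70 mm, loose. Origin: centre of its underside.
Things that resemble listed ones, but are neither listed nor needed, are in the scene too. What is meant by the knob is not red, and is the larger of those in its own colour.

How it is judged:
On the way, in this order (a step that is already met when the one before it is completed fails the run):
1. the cover is shut and its catch holds it there with the hand withdrawn (value of joint cover below 0.03 rad and distance between the grasp point and cover_press above 0.07 m), for 0.3 s.
2. the knob is fully on the shaft, flat to flat (z of knob in the frame of shaft_tip below -0.0125 m and horizontal distance between knob and shaft_tip below 0.003 m and angle between the x axis of knob and the x axis of shaft_tip, either way round below 0.35 rad and angle between knob's own z axis and vertical below 0.12 rad), for 0.1 s.
At the end, for the whole second after the job is handed in: The knob is on the shaft (underside at least 12.5 mm below the tip, axis within 3 mm, pointer within 0.35 rad of the flat, tilted less than 0.12 rad), the fingers still hold it (over 2 N) and keep the shaft pressed in by more than 5 of its 7 mm, and the cover is shut (under 0.03 rad) (all of step 2 and value of joint shaft above 0.005 m and value of joint cover below 0.03 rad and contact force between knob and the fingers above 2 N); the arm keeps its last pose, push and grip.
It fails at once if the jar is disturbed (moved more than 30 mm) (distance of jar from where it was at the start of the episode above 0.03 m).
It fails at once if the wrench is disturbed (moved more than 30 mm) (distance of wrench from where it was at the start of the episode above 0.03 m).
It fails at once if the carton is disturbed (moved more than 30 mm) (distance of carton from where it was at the start of the episode above 0.03 m).
It also fails if it takes over 51 s, if anything falls off the work surface, if the arm or the gripper's body presses on something with over 40 N, if the wrist force passes 120 N, or if a joint passes its speed limit or range.

ROBOT

A 7-joint arm with a two-finger parallel gripper is mounted at the origin on the work surface. World frame = base frame: x ahead of the robot, y to its left, z up, the work surface at z = 0. Lengths are in m, angles in rad, forces in N, time in s.
With the tool pointing down it reaches from about 0.425 to 0.925 m from the base axis. Payload 6.8 kg.
Tool frame: the origin (TCP) lies midway between the tips of the shut fingers; the grasp point (between the pads) lies bot.grip_point_offset behind it (bot.grip_point_offset is the distance from the TCP to the grasp point, in m); z points along the fingers, y is the line along which they close (so a half turn about z gives the same grasp; the last joint's range is limited). The gripper opens to 85 mm and grips with 20 to 120 N. Pads are 22 mm wide; open, the fingers measure 114 mm over their backs; the gripper's body (76 mm by 85 mm) begins 54 mm behind the grasp point. The pads swing forward as they close: fully open they stand 13 mm farther back than shut.
Start: joints at [1.077, 0.477, 0.022, 1.555, -0.011, 1.109, -0.083], TCP at [0.254, -0.625, 0.231] pointing down, gripper open.
Joint ranges: [-2.96, 2.96], [-0.34, 2.1], [-1.41, 1.46], [0.24, 2.44], [-1.37, 4.51], [0.17, 1.92], [-2.96, 2.96]. Speed limits (rad/s): [2.39, 2.39, 3.14, 3.14, 3.14, 3.14, 3.14].

INTERFACE

Orientations are given as a unit quaternion [w, x, y, z].
In Python, from station import get_obs, cams, job, bot gives the robot as it stands.
- The arm moves only by the tool arm_command, never from a script. Its argument "rows" is a list that holds one entry, the list of rows, each a list of 5 numbers: the finger opening in mm, from 0 to 85.4, then the shift along the world's x, y, z in units of 60 mm (1.0 is 60 mm), then the turn about the world's z in units of 0.08 rad (1.0 is 0.08 rad). In form: [[[grip, x, y, z, turn], ...]]. A call has exactly 10 rows; each row shifts and turns the commanded pose from where the row before left it; what a row does not reach is not made up. A row lasts 1/8 s, in which the tool goes at most 62.5 mm and 10.7 degrees, less where a joint would pass 70% of its speed; a pose out of reach is approached as far as the arm can. A call with a number of a shift or a turn outside -1 to 1 is refused whole. A call with a gripper value outside its range is refused whole. The fingers move at their own pace and stop on an object; "newtons" is the grip in N (left out, the last holds). Time passes only in rows, so rows that do not move let the fingers close, or fill a call up. It gives the time, the measured TCP pose, the force, the opening and the grip force at its end, in the units of the state.
- get_obs(): the state, without advancing time (a new reading comes with each control period).
- cams.read_camera(name): name is "scene" or "top"; returns the picture (480x640x3 uint8, red, green, blue); there is no depth.
- cams.camera_params(name): a dict with "K" (3x3 intrinsics, pixels), "k1" (the pictures are not rectified: a ray, as slopes to the right and down, at radius r is drawn at 1 + k1 r^2 times it, then the intrinsics apply), "extrinsics" (4x4, takes a point from camera to world coordinates). Camera axes: x right, y down, z forward; pixel columns grow to the right and rows downward; lengths in m; the calibration is good to about 2 mm. A picture is of the moment at which its call begins. camera_params takes no time and is no camera call.
- job.hand_in(): hands the job in; it is judged then, once.
The state is a dict: "t": time; "q": joint angles; "joint_vel": joint speeds; "joint_torque": joint torques, N m; "eef_pos": TCP position; "tool_rot": TCP orientation; "contact_force": force on the tool from outside, world axes, zero at the start; "torque": the same for the moment, N m; "gripper_width": opening from 0.0 (shut) to 1.0 (fully open); "grasp_force": force on a finger pad.
Only numpy, scipy, OpenCV 4.12 (cv2) and the standard library are available. Lean on these libraries where they do the work, as an engineer would, in place of code of your own. Each camera call takes 0.05 s, during which the arm holds its last target. There are 200 camera calls.

## Working session

There is one attempt and no reset: what is moved stays moved. The work goes in short steps, Python scripts to look and compute and a tool call to move; the robot and the scene stay as the last step left them, time stands still between calls to the robot, and variables do not carry over. Pictures are saved under pics/ and viewed, at most 10 in all, crops included, and the job is handed in when it is done.

Besides the shell and the picture viewer there is one more tool, called after "Request:" by a JSON object that holds its "name" and its "arguments", one argument or row to a line. arm_command: Moves the arm, as the interface text tells. Its arguments: {"type":"object","properties":{"rows":{"type":"array"},"newtons":{"type":"number"}},"required":["rows"]}

```bash
mkdir -p pics; ls; cat > h.py <<'E'
import numpy as np, cv2
from station import get_obs, cams, job, bot
def ray(cam,u,v):
    p=cams.camera_params(cam);K=np.array(p["K"]);E=np.array(p["extrinsics"]);k=p["k1"]
    a=np.array([(u-K[0,2])/K[0,0],(v-K[1,2])/K[1,1]]);s=a.copy()
    for _ in range(30): s=a/(1+k*(s@s))
    return E[:3,3],E[:3,:3]@np.array([s[0],s[1],1])
def onz(cam,u,v,z):
    o,d=ray(cam,u,v);return o+d*(z-o[2])/d[2]
def proj(cam,P):
    p=cams.camera_params(cam);K=np.array(p["K"]);E=np.array(p["extrinsics"])
    c=E[:3,:3].T@(np.array(P)-E[:3,3]);s=c[:2]/c[2];s=s*(1+p["k1"]*(s@s));return K[:2,:2]@s+K[:2,2]
def two(a,b):
    (o1,d1),(o2,d2)=ray("scene",*a),ray("top",*b)
    t=np.linalg.lstsq(np.c_[d1,-d2],o2-o1,rcond=None)[0];x,y=o1+t[0]*d1,o2+t[1]*d2
    return (x+y)/2,np.linalg.norm(x-y)
def snap(n,tag):
    im=cams.read_camera(n);cv2.imwrite(f"pics/{n}_{tag}.png",im[:,:,::-1]);return im
E
python3 - <<'E'
from h import *
for n in("scene","top"):
    snap(n,"0");p=cams.camera_params(n);print(n,p)
o=get_obs();print(o,bot.grip_point_offset)
E
```

```text
pics
scene {'K': array([[507.46690306,   0.        , 315.64729511],
       [  0.        , 507.46690306, 240.05387537],
       [  0.        ,   0.        ,   1.        ]]), 'k1': -0.07189098797720885, 'extrinsics': array([[ 0.77963375,  0.35743988, -0.51420614,  1.16013147],
       [ 0.62607721, -0.42640762,  0.65284291, -0.66054689],
       [ 0.01409067, -0.83091111, -0.55622673,  0.67222797],
       [ 0.        ,  0.        ,  0.        ,  1.        ]])}
top {'K': array([[511.70419572,   0.        , 324.81432602],
       [  0.        , 511.70419572, 236.18362318],
       [  0.        ,   0.        ,   1.        ]]), 'k1': -0.07922749495012057, 'extrinsics': array([[ 0.01777488, -0.98599614,  0.16581814,  0.38889154],
       [-0.99982573, -0.01658203,  0.00857541,  0.04039118],
       [-0.00570572, -0.16594167, -0.98611906,  1.390428  ],
       [ 0.        ,  0.        ,  0.        ,  1.        ]])}
{'t': 0.1, 'q': array([ 1.07690345,  0.47774222,  0.02234547,  1.55636096, -0.01151176,
        1.10930461, -0.08312344]), 'joint_vel': array([ 0.00203607, -0.00258196,  0.00092165,  0.00044911,  0.0005199 ,
       -0.00115895,  0.00044235]), 'joint_torque': array([ 4.52722481e-03, -5.97766864e+01,  1.61367193e+00, -2.81952953e+01,
        1.28666684e-02,  5.00984519e-03, -3.40894996e-05]), 'eef_pos': array([ 0.2537846 , -0.62488868,  0.23040284]), 'tool_rot': array([-8.14982790e-04,  9.81453828e-01,  1.91696824e-01, -2.17546716e-04]), 'contact_force': array([-0.27162161, -0.08620583,  0.18714222]), 'torque': array([ 0.0403254 , -0.00188739, -0.03672978]), 'grasp_force': 0.0, 'gripper_width': 0.997373777681925} 0.0187
```

View pics/scene_0.png

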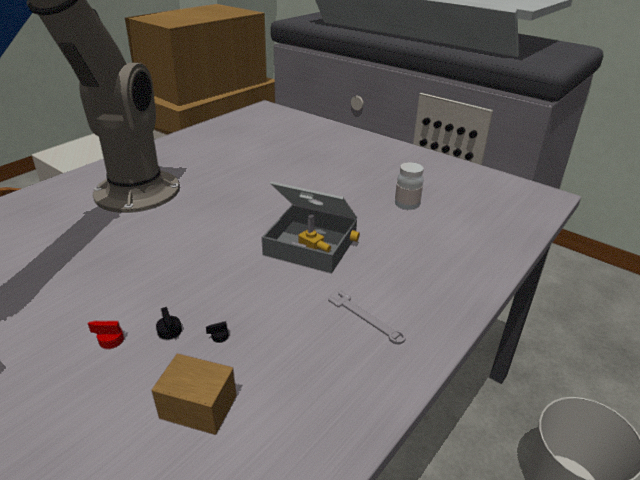

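View pics/top_0.png

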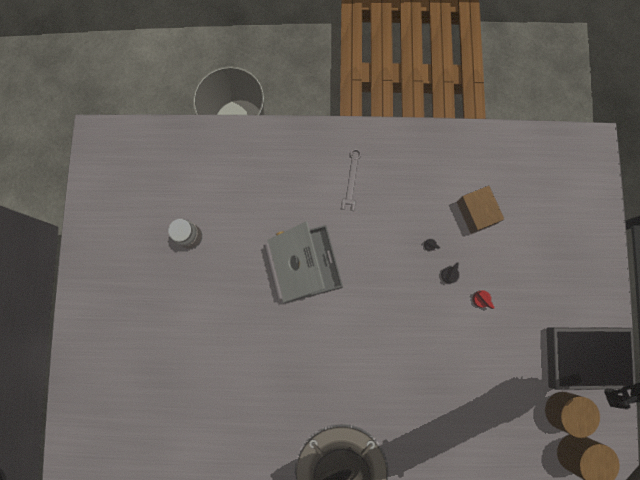

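The scene picture shows the box at about (308,235) with its cover raised and the shaft at (311,220). The top view shows the cover at (295,262). Things that could be taken for the knob:
- large black at scene (168,325), top (450,273)
- small black at scene (218,331), top (430,245)
- red at scene (108,335), top (484,300)

I choose the large black one and check it in a crop.

```bash
python3 - <<'E'
from h import *
t=cv2.imread("pics/top_0.png");s=cv2.imread("pics/scene_0.png")
a=cv2.resize(t[210:320,255:515],None,fx=3,fy=3,interpolation=cv2.INTER_CUBIC)
b=cv2.resize(s[175:275,255:370],None,fx=2.7,fy=2.7,interpolation=cv2.INTER_CUBIC)
c=cv2.resize(s[295:350,140:250],None,fx=4,fy=4,interpolation=cv2.INTER_CUBIC)
o=np.zeros((600,790,3),np.uint8);o[:330,:780]=a;o[330:600,:310]=b[:270,:310];o[330:550,320:760]=c
cv2.imwrite("pics/crop1.png",o)
g=t.astype(int);m=((g.max(2)<50)).astype(np.uint8);m[:, :415]=0;m[:,470:]=0;m[:225]=0;m[300:]=0
n,l,st,ce=cv2.connectedComponentsWithStats(m)
for i in range(1,n):
    if st[i,4]>15: print("top",st[i],ce[i],onz("top",*ce[i],0.025))
g=s.astype(int);m=((g.max(2)<50)).astype(np.uint8);m[:300]=0;m[350:]=0;m[:,:145]=0;m[:,240:]=0
n,l,st,ce=cv2.connectedComponentsWithStats(m)
for i in range(1,n):
    if st[i,4]>15: print("scene",st[i],ce[i],onz("scene",*ce[i],0.02))
E
```

```text
top [424 241  11   9  33] [427.93939394 245.36363636] [ 0.59801658 -0.22694262  0.025     ]
top [441 266  14  17  72] [447.51388889 274.56944444] [ 0.51964588 -0.27862088  0.025     ]
scene [156 307  26  32 529] [168.22873346 325.70321361] [ 0.52650798 -0.29167231  0.02      ]
scene [206 322  23  20 324] [218.07407407 331.58950617] [ 0.60856883 -0.24274192  0.02      ]
```

View pics/crop1.png

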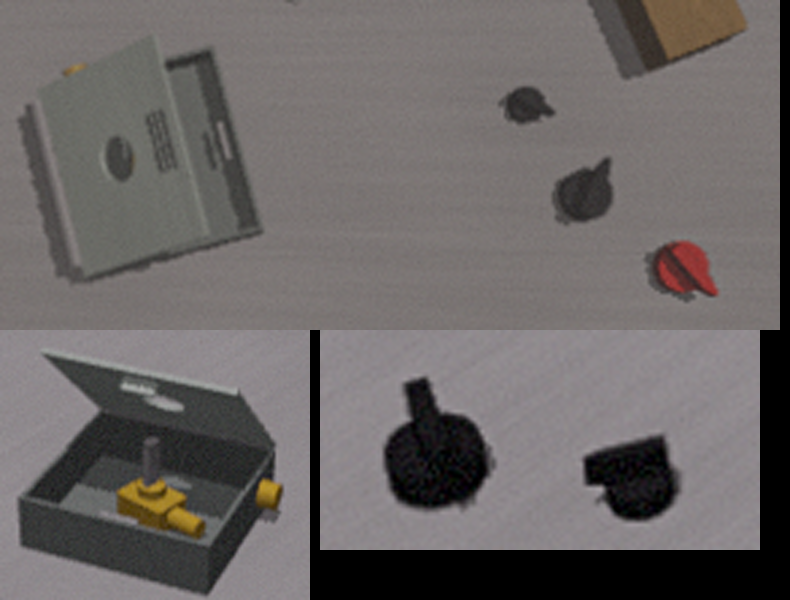

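The crop confirms the choice. The large knob's hub is at top pixel (449.7,274.3) with its pointer toward (457,262), and it is clearly larger than the small black one. The box's -y wall edge runs from top pixel (325.7,226) to (342.3,287.3).

```bash
python3 - <<'E'
from h import *
a=onz("top",325.7,226,.05);b=onz("top",342.3,287.3,.05);print("edge",a,b,np.linalg.norm(a-b))
x=(a-b)/np.linalg.norm(a-b); 
y=np.array([-x[1],x[0],0]); c=(a+b)/2+y*.08; print("boxx yaw",np.arctan2(x[1],x[0]),"c",c)
s=onz("scene",310.6,215.7,.082);print("shaft scene",s)
for n in("scene","top"):
    for P in [(c-y*.08+x*.085),(c-y*.08-x*.085),(c+y*.08+x*.085),(c+y*.08-x*.085)]: print(n,proj(n,[*P[:2],.05]))
h=c+y*.08;h[2]=.05
for th in(.45,.6,.8): 
  P=h-y*.158*np.cos(th)+[0,0,.158*np.sin(th)];print(th,proj("top",P+x*.085),proj("top",P-x*.085),proj("scene",P+x*.085),proj("scene",P-x*.085))
for th in(0,.1,.2,.3,.4,.5,.6,.7): print(th,h-y*(.137*np.cos(th)-.004*np.sin(th))+[0,0,.137*np.sin(th)+.004*np.cos(th)])
k=onz("top",449.7,274.3,.025);p=onz("top",457.3,262.7,.032);print("knob",k,p,np.linalg.norm(k-p),np.arctan2(*(p-k)[[1,0]]))
print(proj("scene",[*k[:2],.02]))
E
```

```text
edge [0.64184787 0.05017659 0.05      ] [0.47956724 0.00393258 0.05      ] 0.1687409628391223
boxx yaw 0.27760515492038107 c [0.53878329 0.10399175 0.05      ]
shaft scene [0.54403672 0.10178216 0.082     ]
scene [331.06602694 253.65163363]
scene [260.04607793 235.68978719]
scene [355.75916141 217.87925928]
scene [290.64460688 203.21543499]
top [325.63925942 225.77575932]
top [342.36306312 287.53294059]
top [267.43614539 241.05451242]
top [283.06753766 303.32755152]
0.45 [318.76082882 222.50270015] [336.24441199 287.52636775] [335.21457643 222.07781437] [262.42573306 205.2792924 ]
0.6 [314.01307481 222.12804813] [331.68471947 288.21961611] [337.62122364 210.89925921] [264.57595886 194.62287823]
0.8 [305.70867197 222.32926441] [323.55301018 289.74895231] [341.53787715 196.32544926] [268.46728011 180.80510623]
0 [0.55440433 0.04917402 0.054     ]
0.1 [0.55410732 0.05021629 0.06765719]
0.2 [0.55343814 0.0525646  0.08113796]
0.3 [0.55240347 0.05619548 0.09430761]
0.4 [0.55101366 0.06107266 0.10703456]
0.5 [0.54928258 0.0671474  0.11919163]
0.6 [0.54722753 0.07435901 0.13065736]
0.7 [0.54486906 0.08263543 0.14131719]
knob [ 0.5204553  -0.28454513  0.025     ] [ 0.55124129 -0.30405008  0.032     ] 0.03711091267875637 -0.5647354613883426
[169.27440202 322.22100208]
```

Request:
{"name": "arm_command", "arguments": {
  "rows": [
    [[0,0.24,0.6,0,-1],[0,0.24,0.6,0,-1],[0,0.24,0.6,0,-1],[0,0.24,0.6,0,-1],[0,0.24,0.6,0,-1],[0,0.24,0.6,0,-1],[0,0.24,0.6,0,-1],[0,0.24,0.6,0,-1],[0,0.24,0.6,0,-1],[0,0.24,0.6,0,-1]]
  ],
  "newtons": 60
}}

```text
t: 1.35
eef_pos: [0.3981, -0.264, 0.2311]
tool_rot: [-0.0, 0.978, -0.207, -0.0]
contact_force: [-0.5, 0.3, 0.2]
gripper_width: 0.002
grasp_force: 0.0
```

Request:
{"name": "arm_command", "arguments": {
  "rows": [
    [[0,0.24,0.6,0,-1],[0,0.24,0.6,0,-1],[0,0.24,0.6,0,-1],[0,0.24,0.6,0,-1],[0,0.24,0.6,0,-1],[0,0.24,0.6,0,-1],[0,0.24,0.6,0,-1],[0,0.24,0.6,0,-1],[0,0.24,0.6,0,-1],[0,0.24,0.6,0,-1]]
  ]
}}

```text
t: 2.6
eef_pos: [0.5342, 0.0766, 0.2276]
tool_rot: [0.002, 0.834, -0.552, -0.004]
contact_force: [-0.2, -0.6, -0.2]
gripper_width: -0.002
grasp_force: 0.0
```

Request:
{"name": "arm_command", "arguments": {
  "rows": [
    [[0,0,0,-0.65,0],[0,0,0,-0.65,0],[0,0.05,-0.2,-0.2,0],[0,0.07,-0.27,-0.37,0],[0,0.05,-0.18,-0.42,0],[0,0.03,-0.1,-0.43,0],[0,0,0,-0.2,0],[0,0,0,-0.12,0],[0,0,0,0,0],[0,0,0,0,0]]
  ]
}}

```text
t: 3.85
eef_pos: [0.547, 0.0279, 0.0497]
tool_rot: [0.002, 0.832, -0.554, -0.003]
contact_force: [-9.4, -5.0, 34.0]
gripper_width: -0.0
grasp_force: 17.1
```

Request:
{"name": "arm_command", "arguments": {
  "rows": [
    [[0,0,0,0.3,0],[0,0,0,0.8,0],[0,0,0,0.9,0],[0,0,0,0.9,0],[0,-0.2,-0.9,0,0],[0,-0.2,-0.9,0,0],[0,-0.2,-0.9,0,0.5],[0,-0.2,-0.9,0,1],[0,0,0,0,1],[0,0,0,0,1]]
  ]
}}

```text
t: 5.1
eef_pos: [0.4976, -0.1872, 0.2204]
tool_rot: [0.002, 0.902, -0.431, -0.003]
contact_force: [-0.2, 0.4, 0.4]
gripper_width: -0.003
grasp_force: 0.0
```

```bash
python3 - <<'E'
from h import *
A={}
for n in("scene","top"):
    A[n]=np.mean([cams.read_camera(n).astype(float) for _ in range(8)],0);np.save(f"avg_{n}.npy",A[n])
print(get_obs()["eef_pos"])
a=cv2.resize(A["scene"][190:270,255:365].astype(np.uint8)[:,:,::-1],(440,320),interpolation=cv2.INTER_CUBIC)
b=cv2.resize(A["top"][222:308,260:350].astype(np.uint8)[:,:,::-1],(360,344),interpolation=cv2.INTER_CUBIC)
s=proj("scene",[.544,.102,.082]).astype(int);t=proj("top",[.544,.102,.082]).astype(int);print(s,t)
c=cv2.resize(A["scene"][s[1]-12:s[1]+13,s[0]-20:s[0]+20].astype(np.uint8)[:,:,::-1],(400,250),interpolation=cv2.INTER_CUBIC)
d=cv2.resize(A["top"][t[1]-12:t[1]+13,t[0]-20:t[0]+20].astype(np.uint8)[:,:,::-1],(400,250),interpolation=cv2.INTER_CUBIC)
o=np.zeros((600,800,3),np.uint8);o[:320,:440]=a;o[:344,440:]=b;o[350:600,:400]=c;o[350:600,400:]=d
cv2.imwrite("pics/crop2.png",o)
E
```

```text
[ 0.4978947  -0.18645662  0.21953661]
[310 215] [304 260]
```

View pics/crop2.png

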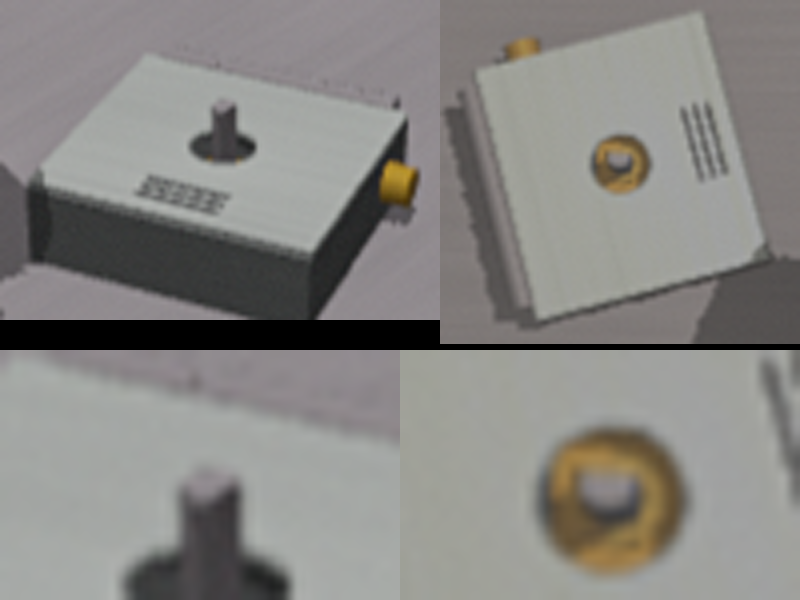

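The cover is shut flat and the hand is clear of it. The shaft pokes through the hole, at scene about (311,215) and top about (305,259). The bright top face's straight side faces image-up in the top view. I'll measure it with the blue channel.

```bash
python3 - <<'E'
from h import *
T=np.load("avg_top.npy");S=np.load("avg_scene.npy")
np.set_printoptions(linewidth=200)
print(T[252:270,296:315,2].astype(int)); print(T[252:270,296:315,0].astype(int))
print(S[208:228,300:322,2].astype(int))
# wrapped D outline in metric coords on z=.082 from top
t=cv2.resize(T[246:276,290:320,2].astype(np.float32),None,fx=10,fy=10,interpolation=cv2.INTER_CUBIC)
o=[]
for n,A,(u,v) in(("top",T,(304,260)),("scene",S,(311,216))):
    # rectify z=.082 plane around (.544,.102), 0.25mm/px, image up=+x,left=+y
    g=np.mgrid[-100:100,-100:100]*.00025
    mp=np.array([[proj(n,[.544-g[0,i,j],.102-g[1,i,j],.082]) for j in range(200)] for i in range(200)]).astype(np.float32)
    r=cv2.remap(A.astype(np.float32),mp[...,0],mp[...,1],cv2.INTER_CUBIC);np.save(f"rect_{n}.npy",r)
    o.append(cv2.resize(np.clip(r,0,255).astype(np.uint8)[:,:,::-1],(400,400)))
o=np.hstack(o)
for q in range(0,400,80): o[q,:]//=2;o[:,q]//=2;o[:,q+400]//=2
cv2.imwrite("pics/rect.png",o)
E
```

```text
[[157 159 155 156 155 158 160 159 157 156 157 158 161 160 159 159 161 161 160]
 [157 158 157 157 156 157 161 161 159 157 161 160 159 159 159 161 160 160 161]
 [156 160 157 157 157 159 161 161 157 156 158 161 162 161 161 160 160 161 161]
 [155 157 158 157 159 157 148 139 128 130 132 140 145 159 162 160 160 162 161]
 [155 157 159 155 146 129  99  73  64  63  67  71  94 135 156 161 161 161 161]
 [154 157 159 137 102  74  62  58  60  56  55  55  58  83 122 154 162 161 162]
 [155 157 148 109  75  70  71  73  72  69  66  60  57  55  77 133 159 162 163]
 [157 155 130  87  70  67  80  87  85  84  84  77  66  57  56 100 149 162 162]
 [156 147 106  74  71  67 103 115 113 113 111  93  76  64  55  74 135 162 163]
 [155 133  90  69  68  69 119 135 135 135 136 105  78  71  58  61 115 154 162]
 [157 130  84  64  62  65 104 127 131 129 121  91  71  71  60  57 100 149 163]
 [157 126  80  57  57  57  67  94 105 104  91  76  72  72  60  55  97 146 162]
 [157 132  85  59  56  57  55  59  64  64  63  67  74  71  60  57 114 152 162]
 [158 146 100  63  57  59  58  59  59  62  68  70  73  64  54  68 135 160
[... 3103 characters left out ...]
67 168]
 [169 169 168 158 141 109 104  80  73  73  64  63  65  67  90 118 139 153 165 168 167 167]
 [169 172 158 125  84  63  59  52  70  73  65  62  67  64  57  60  80 119 145 167 169 167]
 [171 167 131  80  60  60  59  62  74  73  67  65  65  66  48  36  44  63 102 160 169 168]
 [171 167 112  65  61  62  65  66  73  74  68  63  65  68  55  48  41  35  61 152 168 169]
 [171 171 124  75  62  61  63  64  72  75  65  64  67  66  63  61  54  47  74 157 171 169]]Traceback (most recent call last):
  File "<stdin>", line 12, in <module>
  File "h.py", line 11, in proj
    p=cams.camera_params(cam);K=np.array(p["K"]);E=np.array(p["extrinsics"])
ValueError: time passes only in moves, steps and waits
```

```bash
sed -i 's/^def ray/PC={n:cams.camera_params(n) for n in ("scene","top")}\ndef ray/; s/p=cams.camera_params(cam)/p=PC[cam]/' h.py; python3 - <<'E'
from h import *
T=np.load("avg_top.npy");S=np.load("avg_scene.npy");o=[]
for n,A in(("top",T),("scene",S)):
    g=np.mgrid[-100:100,-100:100]*.00025
    mp=np.array([[proj(n,[.544-g[0,i,j],.102-g[1,i,j],.082]) for j in range(200)] for i in range(200)]).astype(np.float32)
    r=cv2.remap(A.astype(np.float32),mp[...,0],mp[...,1],cv2.INTER_CUBIC)
    o.append(cv2.resize(np.clip(r,0,255).astype(np.uint8)[:,:,::-1],(400,400)))
    if n=="top":
        for th in(95,103,110):
            m=(r[...,2]>th).astype(np.uint8);_,l,st,ce=cv2.connectedComponentsWithStats(m);k=l[100:130,85:115];k=np.bincount(k[k>0]).argmax()
            M=cv2.moments((l==k).astype(np.uint8),True);a=.5*np.arctan2(2*M["mu11"],M["mu20"]-M["mu02"])
            c=ce[k];c=np.array([.544-(c[1]-100)*.00025,.102-(c[0]-100)*.00025])
            print(th,st[k],"long axis img angle",a,"=> flat normal yaw",-a,"centroid",c)
            # straight upper edge: per-column top crossing
            cols=[j for j in range(st[k][0]+8,st[k][0]+st[k][2]-8)];rows=[np.argmax(l[:,j]==k) for j in cols]
            print(" edge slope",np.polyfit(cols,rows,1)[0],"edge x",.544-(np.mean(rows)-100)*.00025)
o=np.hstack(o)
for q in range(0,400,80): o[q,:]//=2;o[:,q]//=2;o[:,q+400]//=2
cv2.imwrite("pics/rect.png",o)
print("axis top",onz("top",304.33,260.55,.082))
# box from shut cover (bright) in top view
m=((T.mean(2)>148)&(np.ptp(T,axis=2)<14)).astype(np.uint8);m[:215]=0;m[320:]=0;m[:,:250]=0;m[:,360:]=0
m=cv2.morphologyEx(m,cv2.MORPH_OPEN,np.ones((3,3)));C=max(cv2.findContours(m,0,2)[0],key=cv2.contourArea)
b=cv2.boxPoints(cv2.minAreaRect(C));W=np.array([onz("top",*p,.054) for p in b]);print(W,W.mean(0),np.linalg.norm(np.diff(W,axis=0),axis=1))
# knob
m=(T.max(2)<62).astype(np.uint8);m[:,:435]=0;m[:,470:]=0;m[:255]=0;m[292:]=0
up=cv2.resize(T[252:296,432:472].astype(np.uint8)[:,:,::-1],None,fx=9,fy=9,interpolation=cv2.INTER_CUBIC);sc=cv2.resize(S[298:348,145:195].astype(np.uint8)[:,:,::-1],(396,396),interpolation=cv2.INTER_CUBIC)
cv2.imwrite("pics/knob.png",np.clip(1.6*np.hstack([up,sc]).astype(float),0,255))
E
```

```text
95 [  66   85   60   42 2005] long axis img angle 0.019494280368310406 => flat normal yaw -0.019494280368310406 centroid [0.54285374 0.10322656]
 edge slope 0.023749119097956507 edge x 0.5474261363636364
103 [  68   89   55   36 1634] long axis img angle 0.011825361493664586 => flat normal yaw -0.011825361493664586 centroid [0.54265086 0.10332114]
 edge slope 0.01680161943319828 edge x 0.5466153846153846
110 [  69   91   53   33 1372] long axis img angle 0.017420571137917465 => flat normal yaw -0.017420571137917465 centroid [0.54255175 0.10338794]
 edge slope 0.021337126600283994 edge x 0.5460202702702703
axis top [0.54443532 0.10335411 0.082     ]
[[0.60183559 0.20161949 0.054     ]
 [0.64479178 0.05210583 0.054     ]
 [0.4837131  0.00716082 0.054     ]
 [0.44210801 0.15396907 0.054     ]] [0.54311212 0.1037138  0.054     ] [0.1555621  0.16723156 0.15258979][ WARN:0@2.755] global loadsave.cpp:1063 imwrite_ Unsupported depth image for selected encoder is fallbacked to CV_8U.
```

View pics/rect.png

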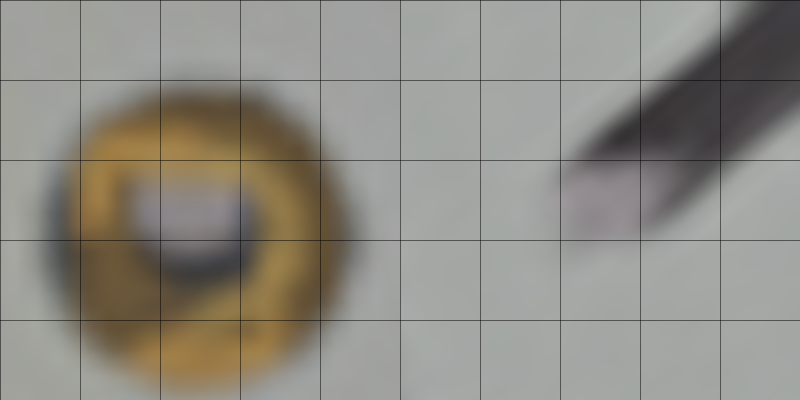

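View pics/knob.png

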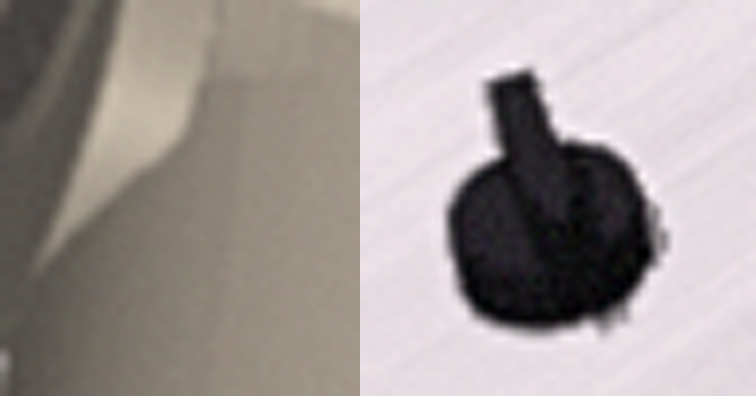

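The shaft's flat faces world +x (yaw about 0), with its axis near (0.5445, 0.1025) where both views agree. The scene crop shows the large knob's pointer tip at about (164,307). The gripper hides it in the top view, so I'll use the first top picture for the knob pose.

```bash
python3 - <<'E'
from h import *
T=cv2.imread("pics/top_0.png")[:,:,::-1].astype(np.float32)
g=np.mgrid[-120:120,-120:120]*.0005
mp=np.array([[proj("top",[.52-g[0,i,j],-.285-g[1,i,j],.03]) for j in range(240)] for i in range(240)]).astype(np.float32)
r=cv2.remap(T,mp[...,0],mp[...,1],cv2.INTER_CUBIC)
cv2.imwrite("pics/k2.png",np.clip(np.vstack([0]) if 0 else cv2.resize(r[:,:,::-1],(560,560))*1.8,0,255).astype(np.uint8))
for th in(60,70,80):
    m=(r.max(2)<th).astype(np.uint8);_,l,st,ce=cv2.connectedComponentsWithStats(m);k=1+st[1:,4].argmax();print(th,st[k],ce[k])
for p in([.5205,-.2845,0],[.5205,-.2845,.02]): print(proj("scene",p))
t=onz("scene",163.9,307.5,.044);print("tip",t,"yaw",np.arctan2(t[1]+.2845,t[0]-.5205),np.hypot(t[1]+.2845,t[0]-.5205))
E
```

```text
60 [  68   58   94  109 6790] [117.07393225 118.44241532]
70 [  66   56   98  112 7526] [116.84998671 118.43728408]
80 [  59   55  106  119 8398] [114.78947368 119.69647535]
[170.913068   330.05375984]
[169.30886321 322.21892895]
tip [ 0.50429938 -0.27990139  0.044     ] yaw 2.865013653710619 0.016840650015297925
```

View pics/k2.png

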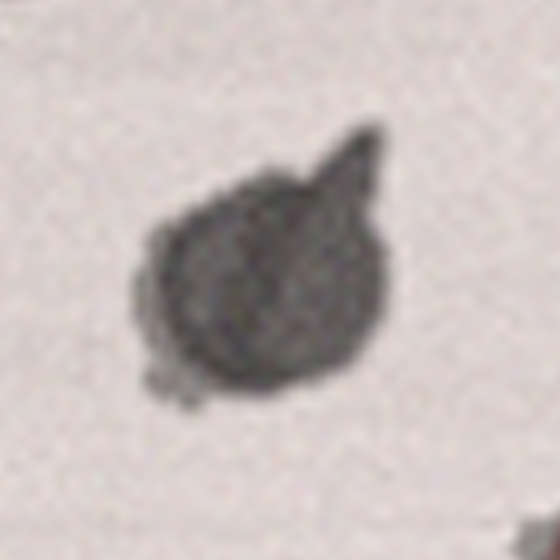

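Request:
{"name": "arm_command", "arguments": {
  "rows": [
    [[50,0.095,-0.416,-0.36,1],[50,0.095,-0.416,-0.36,1],[50,0.095,-0.416,-0.36,1],[50,0.095,-0.416,-0.36,1],[50,0,0,-0.36,1],[50,0,0,-0.36,0.9],[50,0,0,-0.35,0],[50,0,0,-0.35,0],[50,0,0,-0.2,0],[50,0,0,0,0]]
  ],
  "newtons": 60
}}

```text
t: 7.15
eef_pos: [0.5203, -0.2861, 0.0353]
tool_rot: [0.003, 0.978, -0.209, -0.004]
contact_force: [0.8, 0.3, -0.1]
gripper_width: 0.587
grasp_force: 0.0
```

Request:
{"name": "arm_command", "arguments": {
  "rows": [
    [[50,0,0,-0.1,0],[50,0,0,-0.08,0],[50,0,0,0,0],[0,0,0,0,0],[0,0,0,0,0],[0,0,0,0,0],[0,0,0,0,0],[0,0,0,0,0],[0,0,0,0,0],[0,0,0,0,0]]
  ],
  "newtons": 80
}}

```text
t: 8.4
eef_pos: [0.5209, -0.2865, 0.0256]
tool_rot: [0.003, 0.978, -0.209, -0.003]
contact_force: [-1.6, -0.0, 5.8]
gripper_width: 0.12
grasp_force: 78.8
```

Request:
{"name": "arm_command", "arguments": {
  "rows": [
    [[0,0,0,0.4,0],[0,0,0,0.7,0],[0,0,0,0.8,0],[0,0,0.3,0.6,0.9],[0,0.05,0.6,0,0.9],[0,0.05,0.65,0,0.9],[0,0.05,0.65,0,0.9],[0,0.05,0.65,0,0.9],[0,0.05,0.65,0,0.7],[0,0.05,0.65,0,0]]
  ]
}}

```text
t: 9.65
eef_pos: [0.5383, -0.036, 0.1748]
tool_rot: [0.004, 1.0, -0.002, -0.002]
contact_force: [0.5, 0.1, -0.4]
gripper_width: 0.119
grasp_force: 78.3
```

Request:
{"name": "arm_command", "arguments": {
  "rows": [
    [[0,0.05,0.65,0,0],[0,0.05,0.65,0,0],[0,0.05,0.65,0,0],[0,0,0.5,0,0],[0,0,0.4,0,0],[0,0,0,-0.3,0],[0,0,0,-0.3,0],[0,0,0,0,0],[0,0,0,0,0],[0,0,0,0,0]]
  ]
}}

```text
t: 10.9
eef_pos: [0.5482, 0.1333, 0.1397]
tool_rot: [0.004, 1.0, -0.003, -0.002]
contact_force: [0.6, -0.1, -1.2]
gripper_width: 0.12
grasp_force: 78.3
```

```bash
python3 - <<'E'
from h import *
S=np.mean([cams.read_camera("scene").astype(float) for _ in range(4)],0);np.save("s3.npy",S)
o=get_obs();print(o["eef_pos"],o["tool_rot"],o["gripper_width"],o["grasp_force"])
im=cv2.resize(S[150:240,260:380].astype(np.uint8)[:,:,::-1],(800,600),interpolation=cv2.INTER_CUBIC)
cv2.imwrite("pics/s3.png",np.clip(im*1.3,0,255).astype(np.uint8))
E
```

```text
[0.54793801 0.1337153  0.13957444] [ 0.0037507   0.99998824 -0.00250502 -0.00178459] 0.12191829300200932 78.30214977264404
```

View pics/s3.png

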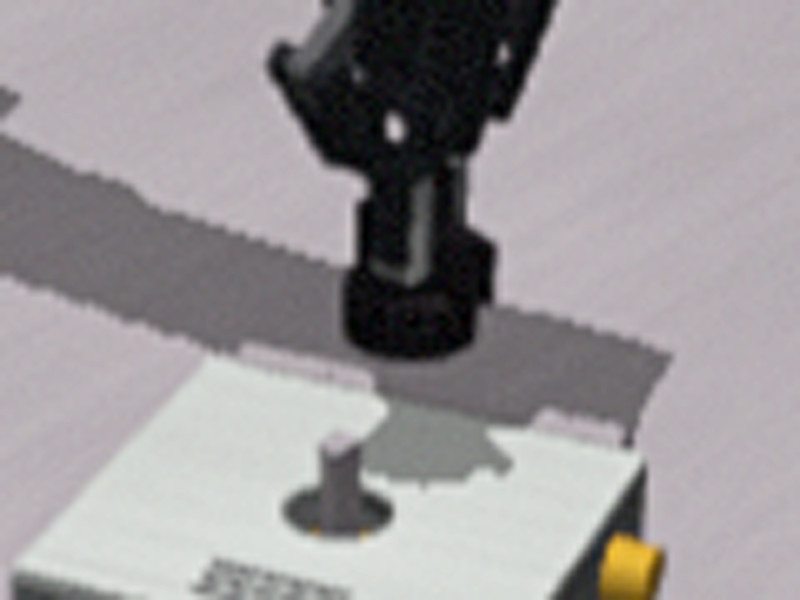

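The crop shows the knob held upright, pointer to +x, with its lower rim at about (321,204). It is beyond the shaft tip at (311,215) because I overshot in y by about 31 mm. I'll compare the rim with its prediction from the TCP.

```bash
python3 - <<'E'
from h import *
S=np.load("s3.npy");o=get_obs();p=o["eef_pos"]
for dz in(.0256,):
    a=np.linspace(0,2*np.pi,200);E=np.array([proj("scene",[p[0]+.023*np.cos(t),p[1]+.023*np.sin(t),p[2]-dz]) for t in a])
    E2=np.array([proj("scene",[p[0]+.023*np.cos(t),p[1]+.023*np.sin(t),p[2]-dz+.02]) for t in a])
    print("pred cols",E[:,0].min(),E[:,0].max(),E2[:,0].min(),E2[:,0].max(),"bottom",E[:,1].max())
g=S.mean(2);print("row198",g[198,306:336].astype(int));print("row200",g[200,306:336].astype(int))
print("col321",g[196:212,321].astype(int))
e=1e-3;P=p-[0,0,.0256]
print("px/mm dx",proj("scene",P+[e,0,0])-proj("scene",P),"dy",proj("scene",P+[0,e,0])-proj("scene",P))
E
```

```text
pred cols 310.8213093776303 331.21750574891905 310.90107019479274 331.49344229138603 bottom 203.59067467674123
row198 [85 85 87 86 88 47  6  2 11  6  9  4 18 12 13  2  4 11 12 12  8  6 16  5
 11 52 88 92 88 88]
row200 [86 85 86 85 89 63 25  6 10  8  6  3 13  9  9 14 13  9 12  7 10  4 10  9
  8 67 83 91 87 87]
col321 [ 17  22   2  13  14  12  11  13  65  89  87  85  83  79  91 105]
px/mm dx [0.34830166 0.13980783] dy [ 0.27437521 -0.16509438]
```

```bash
python3 - <<'E'
from h import *
for z in(.07,.082): print(proj("scene",[.5445,.1025,z]))
c=proj("scene",[.5445,.1025,.082])[0]-proj("scene",[.5445,.1025,.073])[0]
print(c,onz("scene",310.92+c,215.9,.082),get_obs()["eef_pos"])
E
```

```text
[310.91316687 220.18351907]
[310.96084606 215.64253866]
0.03581596167356338 [0.54520101 0.1016228  0.082     ] [0.54793801 0.1337153  0.13957444]
```

Request:
{"name": "arm_command", "arguments": {
  "rows": [
    [[0,-0.025,-0.26,0,0],[0,-0.025,-0.27,0,0],[0,0,0,0,0],[0,0,0,-0.2,0],[0,0,0,-0.2,0],[0,0,0,0,0],[0,0,0,0,0],[0,0,0,0,0],[0,0,0,0,0],[0,0,0,0,0]]
  ]
}}

```text
t: 12.35
eef_pos: [0.5448, 0.1019, 0.1154]
tool_rot: [0.004, 1.0, -0.002, -0.002]
contact_force: [-0.8, -0.1, -1.3]
gripper_width: 0.118
grasp_force: 78.3
```

Request:
{"name": "arm_command", "arguments": {
  "rows": [
    [[0,0,0,-0.05,0],[0,0,0,-0.05,0],[0,0,0,-0.04,0],[0,0,0,-0.04,0],[0,0,0,-0.04,0],[0,0,0,-0.03,0],[0,0,0,0,0],[0,0,0,0,0],[0,0,0,0,0],[0,0,0,0,0]]
  ]
}}

```text
t: 13.6
eef_pos: [0.5442, 0.1026, 0.0998]
tool_rot: [0.004, 1.0, -0.002, -0.003]
contact_force: [-1.4, 5.7, -1.4]
gripper_width: 0.12
grasp_force: 78.3
```

The knob is about 8 mm onto the shaft with no vertical resistance. I'll relieve the side force and push on.

Request:
{"name": "arm_command", "arguments": {
  "rows": [
    [[0,0,0.015,0,0],[0,0,0,-0.04,0],[0,0,0,-0.04,0],[0,0,0,-0.04,0],[0,0,0,-0.04,0],[0,0,0,-0.04,0],[0,0,0,-0.04,0],[0,0,0,0,0],[0,0,0,0,0],[0,0,0,0,0]]
  ],
  "newtons": 100
}}

```text
t: 14.85
eef_pos: [0.5445, 0.1029, 0.0863]
tool_rot: [0.004, 1.0, -0.002, -0.002]
contact_force: [-5.8, 3.9, 7.8]
gripper_width: 0.113
grasp_force: 103.1
```

Request:
{"name": "arm_command", "arguments": {
  "rows": [
    [[0,-0.005,0.005,-0.03,0],[0,0,0,-0.02,0],[0,0,0,-0.02,0],[0,0,0,0,0],[0,0,0,0,0],[0,0,0,0,0],[0,0,0,0,0],[0,0,0,0,0],[0,0,0,0,0],[0,0,0,0,0]]
  ]
}}

```text
t: 16.1
eef_pos: [0.5446, 0.103, 0.0842]
tool_rot: [0.004, 1.0, -0.003, -0.002]
contact_force: [-10.3, 1.5, 27.0]
gripper_width: 0.111
grasp_force: 106.4
```

```bash
python3 - <<'E'
from h import *
S=cams.read_camera("scene");o=get_obs();print(o["eef_pos"],o["contact_force"],o["grasp_force"])
cv2.imwrite("pics/s4.png",cv2.resize(S[175:265,250:370,::-1],(800,600),interpolation=cv2.INTER_CUBIC))
E
```

```text
[0.54464139 0.10297096 0.08422472] [-11.45546617   0.77727718  26.5854592 ] 106.38766765594482
```

View pics/s4.png

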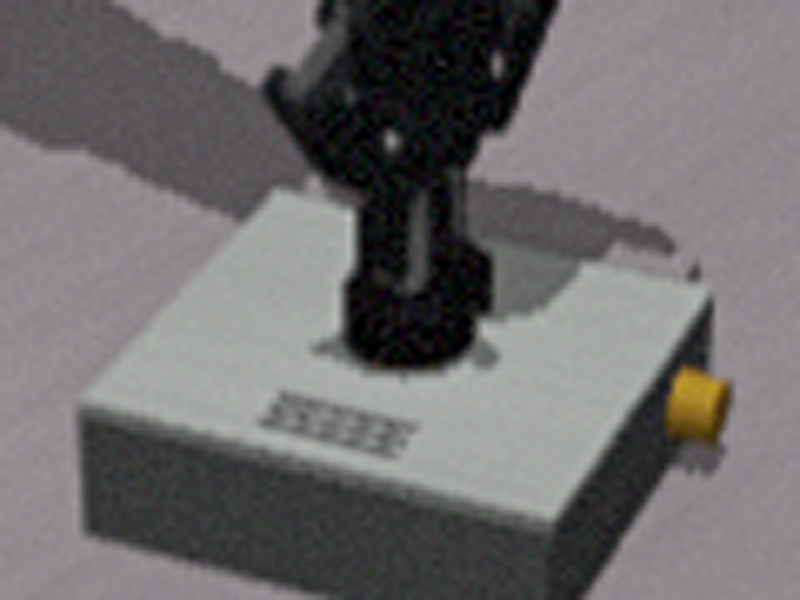

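The crop shows the knob upright and low over the hole, with its rim at about (311,230), and the cover flat. The 27 N force shows the shaft is at its hard stop, so I'm handing in.

```bash
python3 -c "
from station import job
print(job.hand_in())"
```

```text
the job is handed in; nothing more can be done
None
```

I handed the job in at about 16 s with the cover shut and the knob gripped (about 106 N) and pressed to the shaft's hard stop (about 27 N); I never moved near the jar, wrench or carton, and the hand-in returned no verdict.

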